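# Dry a wooden house: load the drying cabinet and set its dial to three dots

### The job

Take the little wooden house out of the crate of blanks and stand it upright on the tray of the open drawer of the drying cabinet, then push the drawer fully shut. After that, turn the big pointer dial on top of the cabinet until it clicks in at the mark with three dots. Leave the other blanks where they are in the crate.

Things in the scene. Friction and masses are not known exactly. Their poses are not given: they have to be found in the camera images.
- house: Wooden house blank, 60 x 40 mm and 66 mm high, 0.09 kg, plain pale wood; the only blank with a gable roof. Upright side walls 46 mm high, roof ridge along its long axis. Origin: centre of its underside; x along the 60 mm length, y across the 40 mm width (grip the side walls along y), z up. Stands in the crate on a floor 8 mm above the table.
- tree: Tree: plain pale wood blank standing loose in the crate, a cone 60 mm across and 74 mm high on a short trunk. Origin: centre of its underside.
- drum: Drum: plain pale wood blank standing loose in the crate, an upright cylinder 52 mm across and 60 mm high. Origin: centre of its underside.
- boat: Boat: plain pale wood blank standing loose in the crate, a hull 70 x 36 x 22 mm with a cabin and funnel, 63 mm high in all. Origin: centre of its underside; x along its length.
- crate: Open plywood crate, 250 mm (x) x 300 mm (y), walls 8 mm thick and 40 mm high, floor 8 mm thick, fixed to the table. Origin: centre of its underside. Holds the four blanks, standing about 110 to 140 mm apart.
- dryer: Drying cabinet: low dark steel box, 220 mm (x) x 240 mm (y) x 96 mm high, fixed to the table. Origin: centre of its underside; x points from its front to its back, z up. Its drawer comes out of the front (-x side). The roof leaves 88 mm clear height above the table inside. The dial sits on its top; white marks surround the dial's far half.
- drawer (a joint): How far the drawer is pulled out of the cabinet, m: 0 fully shut (a firm stop), at most 0.125. It slides along the cabinet's x with about 2 N of friction and stays where left.
- tray_floor (a point): Point on the drawer's tray floor (12 mm above the table), midway across, 60 mm behind the outer face of the drawer's front; moves with the drawer, axes as the cabinet's. The tray is 196 mm wide inside, side walls up to 30 mm above the table. With the drawer out by d, the part open to above runs from the front panel's inner face (50 mm to -x of this point) to the cabinet's front, about d long.
- drawer_front (a point): Middle of the top edge of the drawer's front panel, on its outer face (88 mm above the table); moves with the drawer. The panel is plain, upright, 10 mm thick, 240 mm wide, reaches from 8 to 88 mm above the table; its outer face looks to the cabinet's -x. Push it towards the cabinet's +x.
- dial (a joint): Dial angle, rad, growing clockwise seen from above, end stops at 0 and 3.142. Clicks into six positions 0.628 apart: 0 open ring (off, pointer to the cabinet's +y), 0.628 one dot, 1.257 two, 1.885 three, 2.513 four, 3.142 five dots (pointer to -y). Marks are radial rows of white dots. A spring resists with up to about 0.12 N m until halfway, then the dial snaps to the next position and stays.
- dial_axis (a point): On the dial's vertical turning axis, at the top of its grip bar, 135 mm above the table. Dial: black disc 80 mm across, upper face 105 mm above the table, with an upright grip bar across it, 14 mm wide, reaching 26 mm from the axis at the tail and 46 mm at the pointer end (last 16 mm: 10 mm wide; white line on top). The bar's side can be pushed with closed fingers.
- dial_tip (a point): Outer end of the dial's pointer, at the top of the bar, 46 mm from the axis; turns with the dial.
Mind the look-alikes: they are no part of the job. What is shaped like the house but green, orange or pink is not meant.

How it is judged:
By the outcome, as a careful person would: the job done as asked, in the order asked, and still so for the second after the job is handed in, with the robot touching nothing.
It also fails if it takes over 72 s, if anything falls off the work surface, if the arm or the gripper's body presses on something with over 40 N, if the wrist force passes 120 N, or if a joint passes its speed limit or range.

### The arm

A 6-joint arm with a two-finger parallel gripper is mounted at the origin on the work surface. World frame = base frame: x ahead of the robot, y to its left, z up, the work surface at z = 0. Lengths are in m, angles in rad, forces in N, time in s.
With the tool pointing down it reaches from about 0.25 to 0.775 m from the base axis. Payload 8.9 kg.
Tool frame: the origin (TCP) lies at the very end of the fingers, on their centre line; the grasp point (between the pads) lies behind it (robot.hold_point_z is the z of the grasp point in the tool frame, in m); z points along the fingers, y is the line along which they close (so a half turn about z gives the same grasp; the last joint's range is limited). The gripper opens to 85 mm and grips with 20 to 120 N. Pads are 22 mm wide; open, the fingers measure 114 mm over their backs; the gripper's body (76 mm by 85 mm) begins 54 mm behind the grasp point. The pads swing forward as they close: fully open they stand 13 mm farther back than shut.
Start: joints at [-0.139, 0.291, -0.153, 1.127, 0, 1.431], TCP at [0.525, 0, 0.231] pointing down, gripper open.
Joint ranges: [-2.52, 2.52], [-0.91, 1.74], [-1.3, 1.37], [-1.96, 2.02], [-1.52, 1.47], [-3.14, 3.14]. Speed limits (rad/s): [2.22, 2.22, 2.79, 3.14, 3.14, 3.14].

### API

Orientations are given as a unit quaternion [w, x, y, z].
In Python, from station import read_state, cams, ticket, robot gives the robot as it stands.
- The arm moves only by the tool move_arm, never from a script. Its argument "steps" is a list of rows, each a list of 7 numbers: the shift along the tool's x, y, z normalised to -1 to 1, where 1 is 1 m, then the turn, a rotation vector about the tool's x, y, z normalised to -1 to 1, where 1 is pi/2 rad, then the finger opening in mm, from 0 to 85.4. In form: [[x, y, z, ax, ay, az, gripper], ...]. A call has 1 to 10 rows; each row is the pose to reach, as a shift and turn from the pose commanded when the call began, along the tool's axes at that moment; what a row does not reach only later rows make up. A row lasts 1/8 s, in which the tool goes at most 62.5 mm and 10.7 degrees, less where a joint would pass 70% of its speed; a pose out of reach is approached as far as the arm can. A call with a number of a shift or a turn outside -1 to 1 is refused whole. A call with a gripper value outside its range is refused whole. The fingers move at their own pace and stop on an object; "newtons" is the grip in N (left out, the last holds). Time passes only in rows, so rows that repeat a pose let the fingers close. It gives the time, the measured TCP pose, the force, the opening and the grip force at its end, in the units of the state.
- read_state(): the state, without advancing time (a new reading comes with each control period).
- cams.camera(name): name is "scene" or "side" or "wrist"; returns a dict with "img" (420x560x3 uint8, blue, green, red), "mtx" (3x3 intrinsics, pixels), "distortion" ([k1, k2, p1, p2, k3] as OpenCV has them; the pictures are not rectified), "xyz" and "attitude" of the camera in the world. Camera axes: x right, y down, z forward; pixel columns grow to the right and rows downward; lengths in m; the calibration is good to about 2 mm. A picture is of the moment at which its call begins. There is no depth.
- ticket.close_job(): hands the job in; it is judged then, once.
The state is a dict: "t": time; "joints": joint angles; "qd": joint speeds; "tau": joint torques, N m; "ee_pos": TCP position; "tcp_rot": TCP orientation; "ft_force": force on the tool from outside, world axes, zero at the start; "torque": the same for the moment, N m; "gripper_width": opening from 0.0 (shut) to 1.0 (fully open); "gripper_force": force on a finger pad.
Only numpy, scipy, OpenCV 4.12 (cv2) and the standard library are available. Lean on these libraries where they do the work, as an engineer would, in place of code of your own. Each camera call takes 0.05 s, during which the arm holds its last target. There are 200 camera calls.

## Working session

There is one attempt and no reset: what is moved stays moved. The work goes in short steps, Python scripts to look and compute and a tool call to move; the robot and the scene stay as the last step left them, time stands still between calls to the robot, and variables do not carry over. Pictures are saved under pics/ and viewed, at most 10 in all, crops included, and the job is handed in when it is done.

Besides the shell and the picture viewer there is one more tool, called after "Emit:" as name([rows], argument=value, ...), one row to a line, values as JSON. move_arm: Moves the arm, as the interface text tells. Scaled input: -1 to 1 covers 1 m each way for a shift and pi/2 rad each way for a turn. Its arguments: {"type":"object","properties":{"steps":{"type":"array","items":{"type":"array","items":{"type":"number"}}},"newtons":{"type":"number"}},"required":["steps"]}

```bash
ls; mkdir -p pics; cat > h.py <<'E'
import numpy as np, cv2
from scipy.spatial.transform import Rotation as R
from station import read_state, cams, ticket, robot
def q2R(q): return R.from_quat([q[1],q[2],q[3],q[0]]).as_matrix()
def ray(c,uv):
    p=cv2.undistortPoints(np.array([[uv]],float),np.array(c["mtx"]),np.array(c["distortion"]))[0,0]
    A=np.array(c["attitude"],float); A=q2R(A) if A.size==4 else A.reshape(3,3)
    return np.array(c["xyz"]),A@np.array([p[0],p[1],1.])
def onz(c,uv,z):
    o,d=ray(c,uv); return o+d*(z-o[2])/d[2]
def proj(c,P):
    A=np.array(c["attitude"],float); A=q2R(A) if A.size==4 else A.reshape(3,3)
    rv=cv2.Rodrigues(A.T)[0]; t=-A.T@np.array(c["xyz"])
    return cv2.projectPoints(np.array(P,float).reshape(-1,1,3),rv,t,np.array(c["mtx"]),np.array(c["distortion"]))[0][:,0]
def tri(c1,u1,c2,u2):
    o1,d1=ray(c1,u1);o2,d2=ray(c2,u2)
    s=np.linalg.lstsq(np.c_[d1,-d2],o2-o1,rcond=None)[0]
    a,b=o1+s[0]*d1,o2+s[1]*d2
    return (a+b)/2,np.linalg.norm(a-b)
E
python3 - <<'E'
from h import *
import pickle
d={}
for n in("scene","side","wrist"):
    c=cams.camera(n); d[n]=c; cv2.imwrite(f"pics/{n}0.png",c["img"]); print(n,c["xyz"],c["attitude"])
pickle.dump(d,open("c0.pkl","wb"))
print(read_state(), robot.hold_point_z)
E
```

```text
pics
scene [1.01199875 0.56599033 0.87097458] [-0.14562329  0.33958059  0.86244897 -0.34592002]
side [0.36081052 0.66837829 0.54055558] [ 0.0461152  -0.06521539  0.88510769 -0.45848088]
wrist [0.52483359 0.07290145 0.37442704] [1.42841343e-01 9.89745556e-01 2.39746374e-04 1.63746196e-04]
{'t': 0.15, 'joints': array([-1.39312507e-01,  2.91162341e-01, -1.53922193e-01,  1.12667362e+00,
        1.57111436e-05,  1.43148866e+00]), 'qd': array([-1.68003367e-05, -1.30846388e-03,  1.24058900e-03,  1.21061770e-03,
       -1.25397818e-03,  1.25735102e-03]), 'tau': array([ 1.43475558e-03, -5.37369597e+01,  3.31521606e+01,  1.14745408e-02,
       -1.60248046e-04, -2.47105180e-05]), 'ee_pos': array([5.24693366e-01, 4.53944772e-05, 2.30869742e-01]), 'tcp_rot': array([-3.88711872e-04,  7.07108415e-01,  7.07104984e-01, -2.83269605e-04]), 'ft_force': array([-0.25665513,  0.04309955, -0.15925597]), 'torque': array([-0.03840803, -0.01840913,  0.02934697]), 'gripper_force': 0.0, 'gripper_width': 1.0015279416829295} -0.0187
```

View pics/scene0.png

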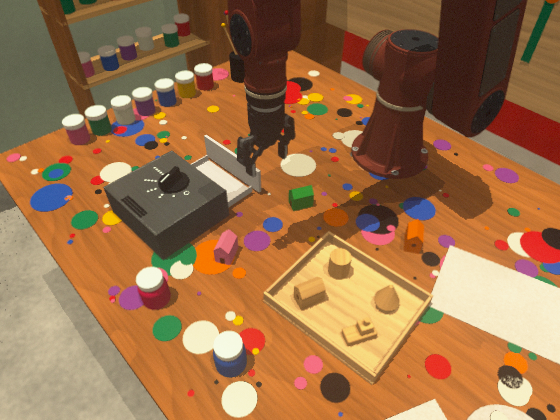

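View pics/side0.png

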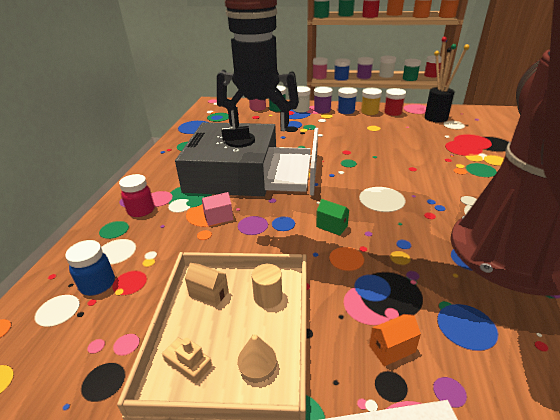

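The scene view shows four candidates. The plain wood house in the crate is at scene (309,291) and side (207,284). The green one is at (302,197), the pink at (226,247) and the orange at (413,237), all on the table. Only the one in the crate is plain and gabled, so I'll confirm it in one enlarged crop, together with the cabinet.

```bash
python3 - <<'E'
from h import *
import pickle
d=pickle.load(open("c0.pkl","rb"))
def cr(n,x,y,w,h): return cv2.resize(d[n]["img"][y:y+h,x:x+w],(400,300),interpolation=cv2.INTER_CUBIC)
cv2.imwrite("pics/crop0.png",np.vstack([np.hstack([cr("scene",280,260,80,60),cr("side",160,250,80,60)]),np.hstack([cr("scene",100,125,180,135),cr("side",170,110,160,120)])]))
E
```

```text
(no output)
```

View pics/crop0.png

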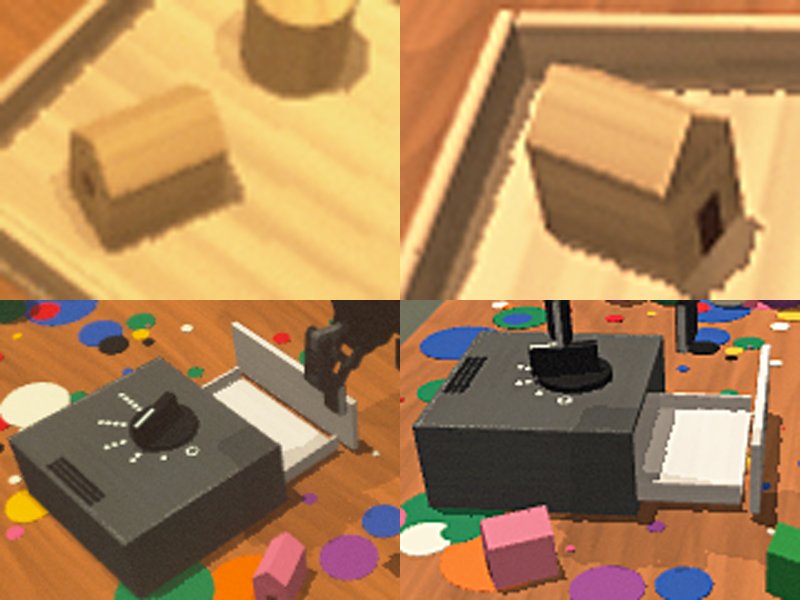

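View pics/wrist0.png

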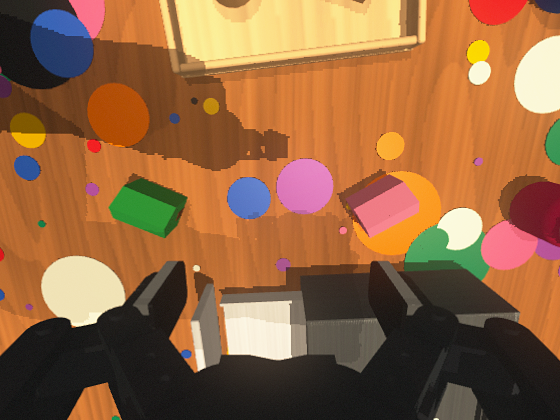

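The crop shows the crate blank has a gable roof and is plain wood, so it is the house. Its ridge runs about (295,286) to (322,278) in the scene view. Next I'll measure the house and the cabinet.

```bash
python3 - <<'E'
from h import *
import pickle
d=pickle.load(open("c0.pkl","rb")); S,D=d["scene"],d["side"]
np.set_printoptions(precision=4,suppress=True)
s=lambda x,y:(280+x/5,260+y/5); e=lambda x,y:(160+(x-400)/5,250+y/5)
a=tri(S,s(210,88),D,e(700,112)); b=tri(S,s(78,130),D,e(552,68)); print("ridge",a,b,np.linalg.norm(a[0]-b[0]))
for n,c,p,q in(("scene",S,s(210,88),s(78,130)),("side",D,e(700,112),e(552,68))):
    A,B=onz(c,p,.074),onz(c,q,.074); print(n,A,B,(A+B)/2,np.linalg.norm(A-B),np.degrees(np.arctan2(*(B-A)[[1,0]])))
s2=lambda x,y:(100+x/2.2222,125+(y-300)/2.2222); e2=lambda x,y:(170+(x-400)/2.5,110+(y-300)/2.5)
for n,c,P in(("scene",S,[s2(12,437),s2(162,358),s2(285,472),s2(122,540)]),("side",D,[e2(415,428),e2(480,332),e2(663,338),e2(635,435)])):
    Q=np.array([onz(c,p,.096) for p in P]); print(n,Q[:,:2],np.linalg.norm(Q-np.roll(Q,-1,0),axis=1))
for n,c,P in(("scene",S,[s2(232,322),s2(357,440)]),("side",D,[e2(770,345)])):
    print("panel top",n,[onz(c,p,.088) for p in P])
# larger dial crops for viewing
def cr(c,x,y,w,h): return cv2.resize(c["img"][y:y+h,x:x+w],(400,300),interpolation=cv2.INTER_CUBIC)
cv2.imwrite("pics/dial0.png",np.hstack([cr(S,135,155,64,48),cr(D,205,110,64,48)]))
print(proj(S,[a[0],b[0]]))
E
```

```text
ridge (array([0.5566, 0.2193, 0.0711]), np.float64(0.004083301925325971)) (array([0.6167, 0.197 , 0.0676]), np.float64(0.003253826944086188)) 0.0641767100237576
scene [0.5597 0.2225 0.074 ] [0.6188 0.1984 0.074 ] [0.5893 0.2104 0.074 ] 0.06383812028360489 -22.237613379537667
side [0.555  0.2195 0.074 ] [0.6134 0.2055 0.074 ] [0.5842 0.2125 0.074 ] 0.06003354897717442 -13.533821552088346
scene [[ 0.7817 -0.3531]
 [ 0.568  -0.3609]
 [ 0.5795 -0.0886]
 [ 0.7711 -0.1248]] [0.2139 0.2725 0.1951 0.2285]
side [[ 0.7668 -0.1163]
 [ 0.7825 -0.3549]
 [ 0.563  -0.3615]
 [ 0.5484 -0.1284]] [0.2392 0.2196 0.2335 0.2188]
panel top scene [array([ 0.4495, -0.3734,  0.088 ]), array([ 0.4781, -0.0802,  0.088 ])]
panel top side [array([ 0.4395, -0.3732,  0.088 ])]
[[321.7993 276.7045]
 [295.7689 286.7245]]
```

View pics/dial0.png

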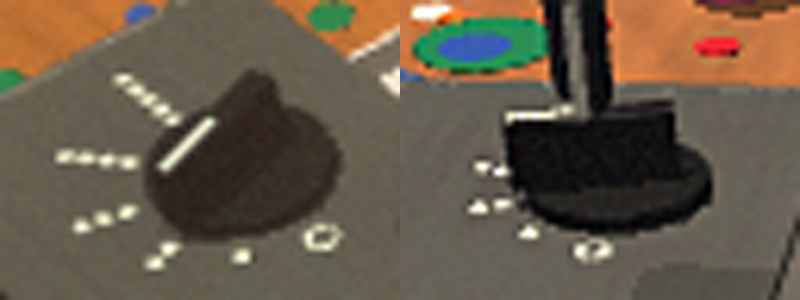

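The dial crop shows the ring at crop (322,237), then one, two, three, four and five dots going round to (120,78). The white pointer line runs (210,122) to (165,168). I'll compute the axis and angle from these.

```bash
python3 - <<'E'
from h import *
import pickle
d=pickle.load(open("c0.pkl","rb")); S,D=d["scene"],d["side"]
np.set_printoptions(precision=4,suppress=True)
s=lambda x,y:(135+x/6.25,155+y/6.25); e=lambda x,y:(205+(x-400)/6.25,110+y/6.25)
g=lambda P,z,c=S,f=s: np.array([onz(c,f(*p),z)[:2] for p in P])
ring=g([(322,237)],.0965);one=g([(241,256)],.0965);two=g([(170,246),(154,263)],.0965)
three=g([(127,211),(104,219),(81,227)],.0965);four=g([(131,162),(109,160),(88,158),(65,156)],.0965);five=g([(173,120),(158,108),(141,95),(123,79)],.0965)
A=[];b=[]
for r in(two,three,four,five):
    v=r[-1]-r[0];print("row dir deg",np.degrees(np.arctan2(v[1],v[0])),r[0],r[-1]);v/=np.linalg.norm(v);n=np.array([-v[1],v[0]]);A.append(n);b.append(n@r.mean(0))
ax=np.linalg.lstsq(np.array(A),np.array(b),rcond=None)[0];print("axis by rows",ax)
I=np.vstack([ring,one,two[:1],three[:1],four[:1],five[:1]])
x=np.linalg.lstsq(np.c_[2*I,np.ones(6)],(I**2).sum(1),rcond=None)[0];print("axis by circle",x[:2],np.sqrt(x[2]+x[:2]@x[:2]))
for r in I: print(np.degrees(np.arctan2(*(r-x[:2])[::-1])))
w=g([(212,121),(164,169)],.135); v=w[1]-w[0]; print("pointer",w,np.linalg.norm(v),np.degrees(np.arctan2(v[1],v[0])))
w=g([(576,111),(507,117)],.135,D,e); v=w[1]-w[0]; print("pointer side",w,np.linalg.norm(v),np.degrees(np.arctan2(v[1],v[0])))
print("side ring,one", g([(593,249),(529,232)],.0965,D,e))
# disc centre, scene
print("disc", g([(148,170),(342,160),(250,100),(235,240)],.105))
E
```

```text
row dir deg 22.470690984748003 [ 0.6874 -0.2265] [ 0.6977 -0.2222]
row dir deg -13.006108505476188 [ 0.6893 -0.2568] [ 0.7086 -0.2613]
row dir deg -49.94816790091153 [ 0.6718 -0.2822] [ 0.6906 -0.3046]
row dir deg -87.72764894078786 [ 0.644  -0.2935] [ 0.6455 -0.3319]
axis by rows [ 0.6418 -0.2458]
axis by circle [ 0.6378 -0.2421] 0.05243748632426813
89.73446590284216
52.28629553562673
17.455448545211397
-15.98212854209033
-49.69574216854839
-83.08086017059262
pointer [[ 0.6508 -0.2394]
 [ 0.6811 -0.2274]] 0.03263440563728246 21.605445368649022
pointer side [[ 0.6523 -0.2425]
 [ 0.6796 -0.2332]] 0.02880159988338627 18.824786204188076
side ring,one [[ 0.6356 -0.1931]
 [ 0.6664 -0.2052]]
disc [[ 0.673  -0.2637]
 [ 0.6092 -0.214 ]
 [ 0.6165 -0.2729]
 [ 0.6694 -0.2029]]
```

Emit:
move_arm([
  [0.21,0.062,0,0,0,-0.8,85],
  [0.21,0.062,0,0,0,-0.8,85],
  [0.21,0.062,0,0,0,-0.8,85],
  [0.21,0.062,0,0,0,-0.8,85],
  [0.21,0.062,0,0,0,-0.8,85],
  [0.21,0.062,0,0,0,-0.8,85],
  [0.21,0.062,0,0,0,-0.8,85],
  [0.21,0.062,0,0,0,-0.8,85],
  [0.21,0.062,0,0,0,-0.8,85],
  [0.21,0.062,0,0,0,-0.8,85],
])

```text
t: 1.4
ee_pos: [0.587, 0.2099, 0.2313]
tcp_rot: [-0.0, 0.157, 0.988, -0.0]
ft_force: [-0.8, -0.5, -0.3]
gripper_width: 0.996
gripper_force: 0.0
```

```bash
python3 - <<'E'
from h import *
import pickle
d={n:cams.camera(n) for n in("scene","side","wrist")}; pickle.dump(d,open("c1.pkl","wb"))
s=read_state();print(s["ee_pos"],q2R(s["tcp_rot"]).round(3).tolist(),s["joints"].round(2))
S,D=d["scene"]["img"],d["side"]["img"]
cv2.imwrite("pics/m1.png",np.vstack([np.hstack([cv2.resize(d["wrist"]["img"],(400,300)),cv2.resize(D[105:225,170:330],(400,300),interpolation=2)]),np.hstack([cv2.resize(S[120:240,110:270],(400,300),interpolation=2),cv2.resize(D[120:195,235:335],(400,300),interpolation=2)])]))
E
```

```text
[0.58697153 0.20996001 0.23131187] [[-0.951, 0.31, -0.0], [0.31, 0.951, -0.0], [0.0, -0.0, -1.0]] [ 0.23  0.48  0.13  1.22 -0.    0.54]
```

View pics/m1.png

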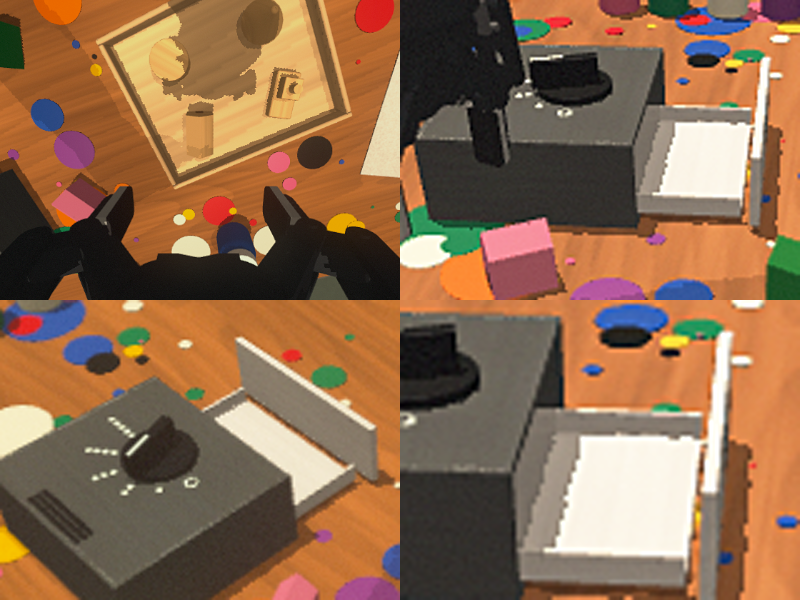

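```bash
python3 - <<'E'
from h import *
import pickle
np.set_printoptions(precision=4,suppress=True)
d=pickle.load(open("c1.pkl","rb")); S,D,W=d["scene"],d["side"],d["wrist"]
s=lambda x,y:(110+x/2.5,120+(y-300)/2.5); e=lambda x,y:(235+(x-400)/4,120+(y-300)/4)
f=tri(S,s(241,338),D,e(732,333));n=tri(S,s(379,429),D,e(718,490)); print("panel top ends",f,n,np.linalg.norm(f[0]-n[0]))
print("on z.088 side",onz(D,e(732,333),.088),onz(D,e(718,490),.088),"scene",onz(S,s(241,338),.088),onz(S,s(379,429),.088))
print("cab front side",onz(D,e(515,470),.096),onz(D,e(562,320),.096),"scene",onz(S,s(294,478),.096))
print("cab front near tri",tri(S,s(294,478),D,e(515,470)))
# house model dots in the wrist view
img=W["img"].copy(); c=np.array([.587,.211,0]);a=np.radians(-18);Rz=R.from_euler('z',a).as_matrix()
P=[c+Rz@[x,y,z] for x in(-.03,.03) for y,z in((0,.074),(.02,.054),(-.02,.054),(.02,.008),(-.02,.008))]
for p in proj(W,P): print(p.round(0),end=' ')
x0,y0=200,110; cr=cv2.resize(img[y0:y0+120,x0:x0+160],(800,600),interpolation=2)
for p in proj(W,P): cv2.circle(cr,tuple(int(v) for v in (p-[x0,y0])*5),4,(0,0,255),-1)
cv2.imwrite("pics/house1.png",cr)
E
```

```text
panel top ends (array([ 0.4407, -0.3757,  0.084 ]), np.float64(0.004410210393638096)) (array([ 0.4287, -0.1329,  0.0881]), np.float64(0.007760564592266011)) 0.24318873088441756
on z.088 side [ 0.4393 -0.3715  0.088 ] [ 0.4273 -0.14    0.088 ] scene [ 0.4459 -0.368   0.088 ] [ 0.4326 -0.1285  0.088 ]
cab front side [ 0.5505 -0.1357  0.096 ] [ 0.5624 -0.363   0.096 ] scene [ 0.5552 -0.1224  0.096 ]
cab front near tri (array([ 0.5512, -0.1276,  0.096 ]), np.float64(0.008950725226239785))
[277. 162.] [297. 159.] [258. 159.] [294. 154.] [260. 154.] [277. 220.] [296. 214.] [259. 215.] [293. 203.] [261. 203.]
```

View pics/house1.png

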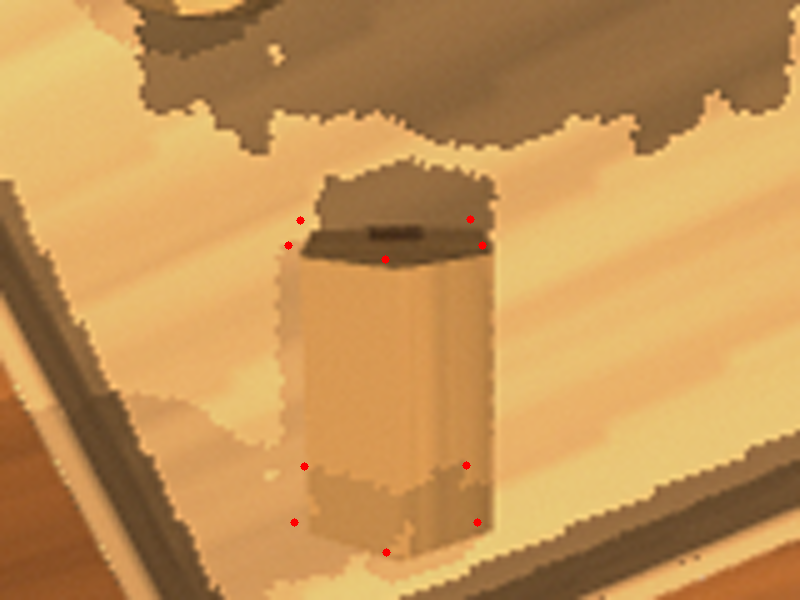

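The enlarged crop shows the house with a plain gabled roof and a dark door. The projected dots sit about 2.5 mm left of it and the yaw matches. I'll descend and grip.

Emit:
move_arm([
  [-0.001,0.003,0.05,0,0,0,66],
  [-0.001,0.003,0.1,0,0,0,66],
  [-0.001,0.003,0.14,0,0,0,66],
  [-0.001,0.003,0.17,0,0,0,66],
  [-0.001,0.003,0.19,0,0,0,66],
  [-0.001,0.003,0.2,0,0,0,66],
  [-0.001,0.003,0.207,0,0,0,66],
  [-0.001,0.003,0.207,0,0,0,66],
], newtons=40)

```text
t: 2.55
ee_pos: [0.589, 0.2126, 0.0245]
tcp_rot: [0.0, 0.156, 0.988, 0.0]
ft_force: [-0.4, 0.0, 1.1]
gripper_width: 0.771
gripper_force: 0.0
```

Emit:
move_arm([
  [0,0,0,0,0,0,30],
  [0,0,0,0,0,0,30],
  [0,0,0,0,0,0,30],
  [0,0,0,0,0,0,30],
  [0,0,0,0,0,0,30],
  [0,0,0,0,0,0,30],
], newtons=40)

```text
t: 3.3
ee_pos: [0.5895, 0.2127, 0.0252]
tcp_rot: [0.001, 0.156, 0.988, 0.0]
ft_force: [-0.4, -0.7, 6.2]
gripper_width: 0.464
gripper_force: 41.5
```

Emit:
move_arm([
  [0,0,-0.03,0,0,0,30],
  [0,0,-0.08,0,0,0,30],
  [0,0,-0.14,0,0,0,30],
  [-0.01,-0.06,-0.16,0,0,0,30],
  [-0.02,-0.12,-0.16,0,0,-0.05,30],
  [-0.025,-0.18,-0.16,0,0,-0.1,30],
  [-0.03,-0.24,-0.16,0,0,-0.15,30],
  [-0.035,-0.3,-0.16,0,0,-0.2,30],
  [-0.045,-0.36,-0.16,0,0,-0.236,30],
  [-0.05,-0.41,-0.16,0,0,-0.236,30],
])

```text
t: 4.55
ee_pos: [0.5091, -0.195, 0.1844]
tcp_rot: [0.0, -0.028, 1.0, -0.0]
ft_force: [0.6, 0.8, -0.9]
gripper_width: 0.462
gripper_force: 40.9
```

Emit:
move_arm([
  [0.012,-0.05,0,0,0,0,30],
  [0.012,-0.05,0,0,0,0,30],
  [0.012,-0.05,0,0,0,0,30],
])

```text
t: 4.92
ee_pos: [0.5003, -0.2432, 0.1841]
tcp_rot: [-0.0, -0.028, 1.0, 0.0]
ft_force: [-0.2, 0.1, -1.4]
gripper_width: 0.462
gripper_force: 41.0
```

```bash
python3 - <<'E'
from h import *
import pickle
d={n:cams.camera(n) for n in("scene","wrist")}; pickle.dump(d,open("c2.pkl","wb"))
W=d["wrist"];im=W["img"].copy()
# predicted panel top corners (outer), cabinet front corners, tray floor opening
yaw=R.from_euler('z',np.radians(3.2)).as_matrix(); o=np.array([.4365,-.248,0])
for p in proj(W,[o+yaw@v for v in([0,-.12,.088],[0,.12,.088],[.01,-.12,.088],[.01,.12,.088],[.12,-.12,.096],[.12,.12,.096],[.01,-.098,.03],[.01,.098,.03])]): cv2.circle(im,tuple(int(v) for v in p),2,(0,0,255),-1)
cv2.imwrite("pics/tray.png",np.hstack([cv2.resize(im,(560,420)),d["scene"]["img"][100:520,90:330][:320].copy() if 0 else cv2.resize(d["scene"]["img"][120:330,120:240],(240,420))]))
E
```

```text
(no output)
```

View pics/tray.png

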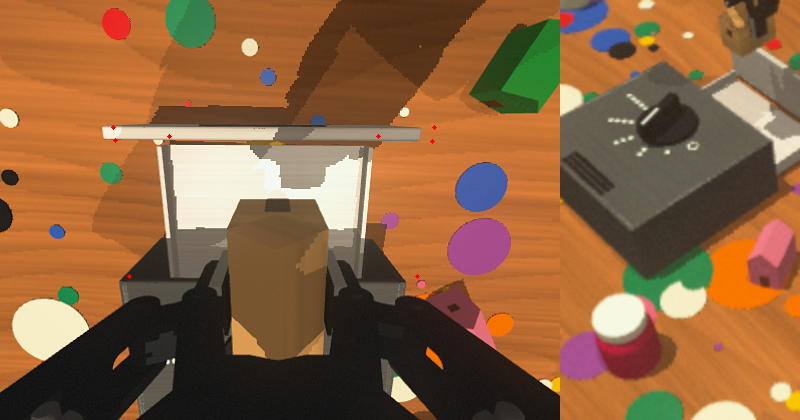

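The wrist view shows the house in the grip over the open tray. The panel's top edge runs x 103–420 at row 127 and the cabinet front is at row 281, so the drawer is within 1 cm of my prediction and there is room. I'll lower the house.

Emit:
move_arm([
  [-0.002,-0.004,0.03,0,0,0,30],
  [-0.002,-0.004,0.07,0,0,0,30],
  [-0.002,-0.004,0.1,0,0,0,30],
  [-0.002,-0.004,0.125,0,0,0,30],
  [-0.002,-0.004,0.14,0,0,0,30],
  [-0.002,-0.004,0.148,0,0,0,30],
  [-0.002,-0.004,0.153,0,0,0,30],
  [-0.002,-0.004,0.154,0,0,0,30],
  [-0.002,-0.004,0.154,0,0,0,30],
])

```text
t: 6.15
ee_pos: [0.5031, -0.2475, 0.0308]
tcp_rot: [0.0, -0.028, 1.0, -0.0]
ft_force: [0.0, -0.4, -0.8]
gripper_width: 0.462
gripper_force: 41.0
```

Emit:
move_arm([
  [0,0,0.001,0,0,0,30],
  [0,0,0.002,0,0,0,30],
  [0,0,0.002,0,0,0,30],
])

```text
t: 6.52
ee_pos: [0.5033, -0.2475, 0.0292]
tcp_rot: [0.001, -0.028, 1.0, -0.0]
ft_force: [-0.5, 0.7, 6.9]
gripper_width: 0.459
gripper_force: 42.0
```

Contact is made. I'll release and rise.

Emit:
move_arm([
  [0,0,0,0,0,0,44],
  [0,0,0,0,0,0,50],
  [0,0,0,0,0,0,60],
  [0,0,0,0,0,0,62],
  [0,0,-0.01,0,0,0,62],
  [0,0,-0.03,0,0,0,62],
  [0,0,-0.07,0,0,0,62],
  [0,0,-0.12,0,0,0,62],
  [0,0,-0.15,0,0,0,62],
  [0,0,-0.15,0,0,0,62],
])

```text
t: 7.78
ee_pos: [0.5042, -0.2482, 0.1815]
tcp_rot: [0.002, -0.028, 1.0, -0.002]
ft_force: [-0.2, 0.2, 0.1]
gripper_width: 0.724
gripper_force: 0.0
```

```bash
python3 - <<'E'
from h import *
import pickle
d={n:cams.camera(n) for n in("scene","side","wrist")}; pickle.dump(d,open("c3.pkl","wb"))
S,D,W=(d[n]["img"] for n in("scene","side","wrist"))
cv2.imwrite("pics/m3.png",np.hstack([cv2.resize(W,(400,300)),cv2.resize(D[105:225,190:350],(400,300),interpolation=2)]))
E
```

```text
(no output)
```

View pics/m3.png

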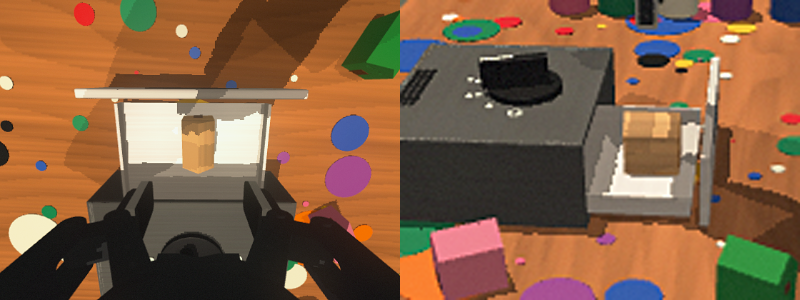

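The house stands upright in the tray: wrist (198,145), side crop (651,145). Next I'll bring closed fingers down in front of the drawer.

Emit:
move_arm([
  [0.05,0,0,0,0,0,0],
  [0.1,0,0,0,0,0,0],
  [0.14,0,0,0,0,0,0],
  [0.14,0,0.01,0,0,0,0],
  [0.14,0,0.05,0,0,0,0],
  [0.14,0,0.09,0,0,0,0],
  [0.14,0,0.12,0,0,0,0],
  [0.14,0,0.125,0,0,0,0],
  [0.14,0,0.125,0,0,0,0],
])

```text
t: 9.05
ee_pos: [0.3633, -0.2551, 0.0533]
tcp_rot: [-0.0, -0.028, 1.0, 0.0]
ft_force: [-0.2, -0.1, 0.7]
gripper_width: 0.001
gripper_force: 0.0
```

Emit:
move_arm([
  [-0.025,0,0,0,0,0,0],
  [-0.045,0,0,0,0,0,0],
  [-0.055,0,0,0,0,0,0],
  [-0.06,0,0,0,0,0,0],
  [-0.065,0,0,0,0,0,0],
  [-0.07,0,0,0,0,0,0],
  [-0.076,0,0,0,0,0,0],
  [-0.083,0,0,0,0,0,0],
  [-0.091,0,0,0,0,0,0],
  [-0.1,0,0,0,0,0,0],
])

```text
t: 10.3
ee_pos: [0.4635, -0.2497, 0.0533]
tcp_rot: [-0.0, -0.028, 1.0, -0.0]
ft_force: [-1.8, -1.4, -0.1]
gripper_width: 0.003
gripper_force: 1.1
```

Emit:
move_arm([
  [-0.009,0,0,0,0,0,0],
  [-0.018,0,0,0,0,0,0],
  [-0.027,0,0,0,0,0,0],
  [-0.036,0,0,0,0,0,0],
  [-0.045,0,0,0,0,0,0],
  [-0.053,0,0,0,0,0,0],
  [-0.06,0,0,0,0,0,0],
  [-0.066,0,0,0,0,0,0],
  [-0.07,0,0,0,0,0,0],
  [-0.072,0,0,0,0,0,0],
])

```text
t: 11.55
ee_pos: [0.5349, -0.2454, 0.0532]
tcp_rot: [-0.0, -0.028, 1.0, 0.0]
ft_force: [-1.7, -1.5, 0.3]
gripper_width: 0.002
gripper_force: 1.0
```

Emit:
move_arm([
  [-0.003,0,0,0,0,0,0],
  [-0.005,0,0,0,0,0,0],
  [-0.007,0,0,0,0,0,0],
  [-0.009,0,0,0,0,0,0],
  [-0.01,0,0,0,0,0,0],
])

```text
t: 12.18
ee_pos: [0.5392, -0.2451, 0.0532]
tcp_rot: [-0.005, -0.027, 1.0, -0.0]
ft_force: [-28.6, -5.0, 20.1]
gripper_width: 0.001
gripper_force: 14.7
```

The drawer is at its firm stop. I'll back off and go above the dial.

Emit:
move_arm([
  [0.02,0,0,0,0,0,0],
  [0.03,0,0,0,0,0,0],
  [0.03,0,-0.05,0,0,0,0],
  [0.03,0,-0.11,0,0,0,20],
  [0.03,0,-0.17,0,0,0,40],
  [0,0,-0.18,0,0,-0.1,50],
  [-0.05,-0.003,-0.18,0,0,-0.2,50],
  [-0.095,-0.006,-0.18,0,0,-0.2,50],
  [-0.095,-0.006,-0.18,0,0,-0.2,50],
  [-0.095,-0.006,-0.18,0,0,-0.2,50],
])

```text
t: 13.42
ee_pos: [0.6398, -0.2453, 0.2329]
tcp_rot: [-0.0, -0.184, 0.983, 0.0]
ft_force: [0.3, -0.7, 0.3]
gripper_width: 0.587
gripper_force: 0.0
```

```bash
python3 - <<'E'
from h import *
import pickle
np.set_printoptions(precision=4,suppress=True)
d={n:cams.camera(n) for n in("scene","side","wrist")}; pickle.dump(d,open("c4.pkl","wb"))
W=d["wrist"];im=W["img"]; s=read_state(); print(s["ee_pos"],s["joints"].round(2))
m=(im.min(2)>150).astype(np.uint8); n,l,st,ce=cv2.connectedComponentsWithStats(m)
for i in range(1,n):
    if 4<st[i][4]<600 and 100<ce[i][0]<460 and ce[i][1]<350: print(ce[i].round(1),st[i].tolist(),onz(W,ce[i],.0965)[:2],onz(W,ce[i],.135)[:2])
D=d["side"]["img"]
cv2.imwrite("pics/m4.png",np.hstack([im[:,60:500],cv2.resize(D[95:220,170:277],(360,420),interpolation=2)]))
E
```

```text
[ 0.6393 -0.2456  0.2339] [-0.47  0.61  0.36  1.32  0.   -0.84]
[182.1 168.5] [178, 165, 9, 8, 55] [ 0.6459 -0.3353] [ 0.6357 -0.3265]
[192.4 171.7] [189, 168, 8, 8, 52] [ 0.6453 -0.3257] [ 0.6352 -0.3182]
[202.4 175.2] [199, 172, 8, 8, 53] [ 0.645  -0.3162] [ 0.635 -0.31 ]
[212.5 178.4] [209, 175, 8, 8, 51] [ 0.6445 -0.3066] [ 0.6346 -0.3018]
[222.5 181.5] [219, 178, 8, 8, 52] [ 0.6439 -0.2972] [ 0.6341 -0.2936]
[404.5 202.8] [403, 201, 3, 4, 6] [ 0.6013 -0.1311] [ 0.5973 -0.1503]
[329.8 215.9] [322, 208, 17, 16, 143] [ 0.6385 -0.1913] [ 0.6294 -0.2023]
[224.3 213.9] [221, 211, 8, 7, 45] [ 0.6731 -0.2857] [ 0.6592 -0.2837]
[214.8 217. ] [211, 214, 8, 7, 48] [ 0.6794 -0.2932] [ 0.6646 -0.2902]
[205.4 219.8] [202, 217, 8, 7, 47] [ 0.6853 -0.3006] [ 0.6698 -0.2966]
[196.3 222.8] [193, 219, 8, 8, 46] [ 0.6913 -0.3079] [ 0.675  -0.3029]
[274.5 240.6] [272, 222, 6, 38, 227] [ 0.6813 -0.2313] [ 0.6663 -0.2368]
[127.5 241.5] [124, 237, 8, 11, 69] [ 0.7341 -0.3647] [ 0.7118 -0.3518]
[244.3 238.9] [241, 236, 8, 7, 45] [ 0.6903 -0.2594] [ 0.6741 -0.261 ]
[305.4 239.1] [302, 236, 8, 7, 46] [ 0.669  -0.2038] [ 0.6557 -0.213 ]
[238.6 246.1] [235, 243, 8, 7, 45] [ 0.6995 -0.2622] [ 0.682  -0.2634]
[383.6 246.4] [382, 243, 4, 8, 11] [ 0.6482 -0.1293] [ 0.6377 -0.1487]
[233.3 253.3] [230, 250, 8, 8, 46] [ 0.7087 -0.2644] [ 0.69   -0.2654]
[377.  258.6] [376, 257, 3, 4, 7] [ 0.6623 -0.1294] [ 0.65   -0.1489]
[382.  290.1] [376, 286, 13, 11, 48] [ 0.6923 -0.1088] [ 0.6758 -0.1311]
```

View pics/m4.png

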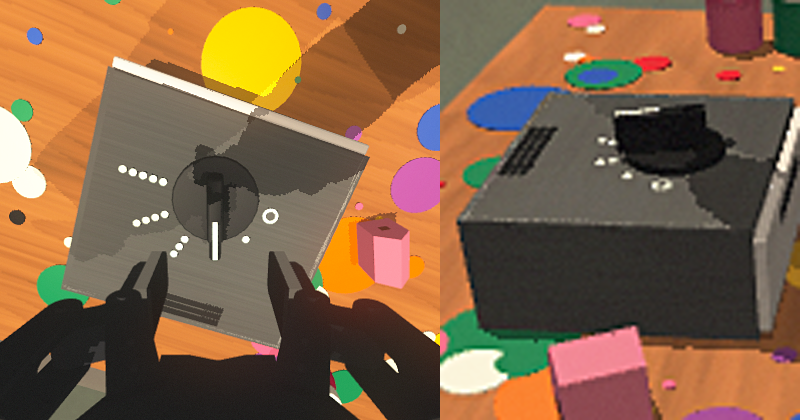

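The drawer is shut flush and the dial bar covers the two-dot row. The three-dot row is at wrist px (244,239) to (233,253). The axis comes out at (0.641,-0.244). I'll descend and grip the bar.

Emit:
move_arm([
  [-0.002,0.001,0.04,0,0,0,45],
  [-0.002,0.001,0.08,0,0,0,45],
  [-0.002,0.001,0.105,0,0,0,45],
  [-0.002,0.001,0.117,0,0,0,45],
  [-0.002,0.001,0.121,0,0,0,45],
  [-0.002,0.001,0.121,0,0,0,30],
  [-0.002,0.001,0.121,0,0,0,5],
  [-0.002,0.001,0.121,0,0,0,5],
  [-0.002,0.001,0.121,0,0,0,5],
  [-0.002,0.001,0.121,0,0,0,5],
], newtons=40)

```text
t: 14.82
ee_pos: [0.6429, -0.2462, 0.1139]
tcp_rot: [0.001, -0.184, 0.983, -0.002]
ft_force: [3.7, -8.4, -0.7]
gripper_width: 0.154
gripper_force: 43.5
```

Emit:
move_arm([
  [0,-0.002,0,0,0,0,5],
  [0,-0.002,0,0,0,0.08,5],
  [0,-0.002,0,0,0,0.16,5],
  [0,-0.002,0,0,0,0.24,5],
  [0,-0.002,0,0,0,0.32,5],
  [0,-0.002,0,0,0,0.4,5],
  [0,-0.002,0,0,0,0.4,5],
  [0,-0.002,0,0,0,0.4,5],
])

```text
t: 15.82
ee_pos: [0.6431, -0.2479, 0.1139]
tcp_rot: [0.001, 0.129, 0.992, -0.002]
ft_force: [0.4, -7.3, 2.7]
gripper_width: 0.155
gripper_force: 44.0
```

Turned 36° clockwise. I'll release, rise and check.

Emit:
move_arm([
  [0,0,0,0,0,0,20],
  [0,0,0,0,0,0,40],
  [0,0,0,0,0,0,45],
  [0,0,-0.02,0,0,0,45],
  [0,0,-0.06,0,0,0,45],
  [0,0,-0.1,0,0,0,45],
  [0,0,-0.12,0,0,0,45],
  [0,0,-0.12,0,0,0,45],
])

```text
t: 16.82
ee_pos: [0.643, -0.246, 0.2339]
tcp_rot: [0.001, 0.128, 0.992, -0.0]
ft_force: [0.3, 1.3, -0.5]
gripper_width: 0.527
gripper_force: 0.0
```

```bash
python3 - <<'E'
from h import *
np.set_printoptions(precision=4,suppress=True)
W=cams.camera("wrist");im=W["img"]
m=(im.min(2)>150).astype(np.uint8); n,l,st,ce=cv2.connectedComponentsWithStats(m)
ax=np.array([.6412,-.2442])
for i in range(1,n):
    if 30<st[i][4]<600 and 100<ce[i][0]<460 and ce[i][1]<350:
        a,b=onz(W,ce[i],.0965)[:2],onz(W,ce[i],.135)[:2]; f=lambda v:(np.linalg.norm(v-ax)*1e3).round(0).tolist()
        print(ce[i].round(1),st[i][2:].tolist(),"mark",f(a),np.degrees(np.arctan2(*(a-ax)[::-1])).round(1),"top",f(b),np.degrees(np.arctan2(*(b-ax)[::-1])).round(1))
        if st[i][4]>150:
            ys,xs=np.where(l==i); L=cv2.fitLine(np.c_[xs,ys].astype(np.float32),cv2.DIST_L2,0,.01,.01).ravel()
            p=onz(W,L[2:]-15*L[:2],.135);q=onz(W,L[2:]+15*L[:2],.135);print("line dir",np.degrees(np.arctan2(*(q-p)[[1,0]])))
E
```

```text
[125.2  43.3] [9, 10, 71] mark 177.0 -150.3 top 160.0 -152.7
[390.1 118.2] [5, 16, 31] mark 119.0 110.2 top 109.0 114.4
[332.3 177.5] [17, 16, 159] mark 53.0 93.0 top 49.0 103.8
line dir 99.35279029822684
[224.2 210.9] [8, 7, 44] mark 53.0 -87.2 top 44.0 -99.3
[325.8 211.4] [8, 8, 49] mark 49.0 55.4 top 40.0 68.6
[214.8 214. ] [8, 7, 47] mark 63.0 -87.0 top 52.0 -97.2
[205.4 216.9] [8, 7, 47] mark 72.0 -87.0 top 60.0 -95.9
[196.2 219.9] [8, 7, 44] mark 82.0 -86.9 top 68.0 -94.7
[186.8 222.5] [8, 8, 46] mark 91.0 -87.1 top 77.0 -94.0
[274.9 238.3] [6, 39, 199] mark 44.0 -18.1 top 28.0 -19.4
line dir 164.58005337552063
[244.3 236. ] [8, 7, 42] mark 53.0 -52.6 top 38.0 -61.6
[305.7 236.2] [8, 7, 45] mark 50.0 18.5 top 35.0 27.0
[238.8 243.3] [8, 7, 42] mark 62.0 -52.4 top 46.0 -59.7
[311.2 243.8] [8, 7, 43] mark 60.0 18.8 top 44.0 25.7
[233.7 250.4] [8, 7, 38] mark 71.0 -52.0 top 54.0 -58.2
[274.9 263. ] [8, 7, 42] mark 71.0 -16.9 top 51.0 -17.4
```

The pointer line is at -15.4° against -15° expected for three dots. The rows for the ring and for one, two, four and five dots are all visible, and the three-dot row is mostly covered by the pointer. I'll hand in.

```bash
python3 -c "
from station import ticket
print(ticket.close_job())"
```

```text
the job is handed in; nothing more can be done
None
```

The house was seen upright on the tray before I pushed the drawer gently to its stop (I couldn't see inside after that), the dial is clicked in at three dots, and the job is handed in at about 17 s with the other blanks untouched.

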